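# Scrape broken shards off a sorting board and snap the waste cover shut

## Task

Take the green scraper block from its rest and, with it, wipe all five broken plastic shards off the steel panel of the sorting board into the waste trough at the panel's open end, never touching the shards with the gripper. Then set the scraper back down in its rest, standing upright as it was (do not let it fall). Last, swing the trough's blue cover down and press it until the catches snap and hold it fully shut, without shifting the box of pipette tips nearby.

Things in the scene. Friction and masses are not known exactly. Their poses are not given: they have to be found in the camera images.
- scraper_center (a point): scraper block, 0.3 kg (varies), upright in its rest: green foot 136 mm long (x) x 36 mm thick (y) x 34 mm high, rubber underside; centred on it a black grip block 70 (x) x 28 (y) x 50 mm high. Point: the centre, 42 mm above the underside (the grip reaches from 8 mm below to 42 mm above it); z up. Grasp the grip across its 28 mm; either long face may push. May stand left or right of the board
- rest: grey open tray, fixed, 168 mm long (x) x 74 mm (y), rim 16 mm high, walls 4 mm: the scraper's rest. The origin is at the centre of its underside on the table; the scraper's foot lies along its x
- rest_floor (a point): the centre of the rest's inner floor, 4 mm above the table; x along its length. The inner floor measures 160 x 66 mm. The scraper's centre stands 42 mm above it when parked
- station: sorting board, fixed, 362 mm long (y) x 166 mm wide (x), origin on the table on its centre line. Steel panel from y = -190 to +50 mm, top at height 70 mm; curbs 8 mm wide, up to height 88 mm, along both sides and the closed end (y = -190), so 150 x 232 mm are free. At y = +50 mm the panel ends open; beyond it lies the waste trough with the cover hinged at its far end
- panel_start (a point): middle of the panel's strip that is free of shards, on the panel's surface (height 70 mm) at the board's y = -153 mm; axes as the board's. Set the scraper down here, foot along x: the shards lie between y = -115 and +53 mm, the end curb's inner face is at y = -182 mm
- panel_end (a point): middle of the panel's open edge, on its surface (height 70 mm), board's y = +50 mm; axes as the board's. The trough begins here: inside 150 mm wide (x), from y = 50 to 166 mm, floor at height 6 mm, rim at 70 mm
- cover (a joint): blue trough cover 188 mm wide, 118 long, 5 thick; hinge along the board's x. 0 = shut (level, top face at height 75 mm), 1.57 = upright, stop at 1.9; starts at 1.45 to 1.75. A stiff hinge (0.1 N m) keeps it where it is left. From 0.12 rad down, 26 mm tabs under its side edges meet two spring catches that take 5 to 15 N at the free edge; past 0.05 rad they snap and hold it at 0
- cover_hinge (a point): middle of the cover's hinge axis and of its thickness, at the board's y = +172 mm, height 72.5 mm; with the cover shut its axes are the board's
- cover_press (a point): middle of the yellow strip on the cover's outer (upper) face near its free edge, where to push: 103 mm from the hinge axis, 2.5 mm out from the cover's middle plane; axes turn with the cover (z out of the outer face, -y to the free edge). While the cover stands open the outer face looks away from the panel
- chip1_center (a point): loose pink shard of broken plastic plate, 40 x 26 x 13 mm: flat, 5 mm thick, with a rim 4 mm wide along one edge up to 13 mm, lying on the panel; the point is 5 mm above its underside, in the middle of the flat piece
- chip2_center (a point): loose orange shard of broken plastic plate, 38 x 28 x 13 mm: flat, 5 mm thick, with a rim 4 mm wide along one edge up to 13 mm, lying on the panel; the point is 5 mm above its underside, in the middle of the flat piece
- chip3_center (a point): loose blue shard of broken plastic plate, 40 x 24 x 13 mm: flat, 5 mm thick, with a rim 4 mm wide along one edge up to 13 mm, lying on the panel; the point is 5 mm above its underside, in the middle of the flat piece
- chip4_center (a point): loose pink shard of broken plastic plate, 36 x 26 x 13 mm: flat, 5 mm thick, with a rim 4 mm wide along one edge up to 13 mm, lying on the panel; the point is 5 mm above its underside, in the middle of the flat piece
- chip5_center (a point): loose orange shard of broken plastic plate, 38 x 24 x 13 mm: flat, 5 mm thick, with a rim 4 mm wide along one edge up to 13 mm, lying on the panel; the point is 5 mm above its underside, in the middle of the flat piece
- tipbox: bystander: loose dark blue box of pipette tips, 125 x 85 x 72 mm, origin at the centre of its underside; stands on the side of the board where the rest is not
Mind the look-alikes: they are no part of the job. What is meant by the part that bears chip3_center is not black or yellow, and is the smaller of those in its own colour.

How it is judged:
By the outcome, as a careful person would: the job done as asked, in the order asked, and still so for the second after the job is handed in, with the robot touching nothing.
It also fails if it takes over 72 s, if anything falls off the work surface, if the arm or the gripper's body presses on something with over 40 N, if the wrist force passes 120 N, or if a joint passes its speed limit or range.

## Robot

A 6-joint arm with a two-finger parallel gripper is mounted at the origin on the work surface. World frame = base frame: x ahead of the robot, y to its left, z up, the work surface at z = 0. Lengths are in m, angles in rad, forces in N, time in s.
With the tool pointing down it reaches from about 0.225 to 0.875 m from the base axis. Payload 3.4 kg.
Tool frame: the origin (TCP) lies at the very end of the fingers, on their centre line; the grasp point (between the pads) lies 19 mm behind it (manip.hold_point_z is the distance from the TCP to the grasp point, in m); z points along the fingers, y is the line along which they close (so a half turn about z gives the same grasp; the last joint's range is limited). The gripper opens to 85 mm and grips with 20 to 120 N. Pads are 22 mm wide; open, the fingers measure 114 mm over their backs; the gripper's body (76 mm by 85 mm) begins 54 mm behind the grasp point. The pads swing forward as they close: fully open they stand 13 mm farther back than shut.
Start: joints at [1.197, 0.276, 1.505, -0, 1.361, -0.121], TCP at [0.144, 0.557, 0.231] pointing down, gripper open.
Joint ranges: [-2.89, 2.89], [-0.75, 2.08], [0.22, 2.7], [-1.18, 4.32], [0.11, 2.71], [-2.7, 2.7]. Speed limits (rad/s): [2.57, 2.57, 3.14, 3.14, 3.14, 3.14].

## Interface

Orientations are given as a unit quaternion [w, x, y, z].
In Python, from rig import readout, viewer, order, manip gives the robot as it stands. The module is installed in compiled form; this text tells all that it offers.
- The arm moves only by the tool send_rows, never from a script. Its arguments are lists of equal length, an entry for each row: "xyz": the shift along the world's x, y, z in m, a list of three; "delta_rot": the turn, a rotation vector about the world's x, y, z in degrees, a list of three. In form: {"xyz": [[tx, ty, tz], ...], "delta_rot": [[wx, wy, wz], ...]}. A call has 1 to 12 rows; each row shifts and turns the commanded pose from where the row before left it; what a row does not reach is not made up. A row lasts 1/10 s, in which the tool goes at most 50 mm and 8.59 degrees, less where a joint would pass 70% of its speed; a pose out of reach is approached as far as the arm can. A call with a gripper value outside its range is refused whole. "gripper" is the finger opening in m, from 0 to 0.0854, set as the call begins (left out, the last holds). The fingers move at their own pace and stop on an object; "force" is the grip in N (left out, the last holds). Time passes only in rows, so rows that do not move let the fingers close. It gives the time, the measured TCP pose, the force, the opening and the grip force at its end, in the units of the state.
- readout.get_state(): the state, without advancing time (a new reading comes with each control period).
- viewer.get_image(name): name is "side" or "top"; returns a dict with "color" (420x560x3 uint8, red, green, blue), "depth" (420x560 float32, m along the optical axis (not along the pixel's ray), 0 where there is no reading), "K" (3x3 intrinsics, pixels), "camera_from_world" (4x4, takes a point from world to camera coordinates). Camera axes: x right, y up, looking along -z (the intrinsics and any distortion apply to the point x, -y, -z); pixel columns grow to the right and rows downward; lengths in m; the calibration is good to about 2 mm. A picture is of the moment at which its call begins.
- order.sign_off(): hands the job in; it is judged then, once.
The state is a dict: "clock": time; "qpos": joint angles; "qd": joint speeds; "effort": joint torques, N m; "position": TCP position; "ee_rot": TCP orientation; "contact_force": force on the tool from outside, world axes, zero at the start; "moment": the same for the moment, N m; "width": finger opening in m; "gripper_force": force on a finger pad.
Only numpy, scipy, OpenCV 4.12 (cv2) and the standard library are available. Lean on these libraries where they do the work, as an engineer would, in place of code of your own. Each camera call takes 0.05 s, during which the arm holds its last target. There are 200 camera calls.

## Working session

There is one attempt and no reset: what is moved stays moved. The work goes in short steps, Python scripts to look and compute and a tool call to move; the robot and the scene stay as the last step left them, time stands still between calls to the robot, and variables do not carry over. Pictures are saved under pics/ and viewed, at most 10 in all, crops included, and the job is handed in when it is done.

Besides the shell and the picture viewer there is one more tool, called after "Call:" as name(argument=value, ...), one argument or row to a line, values as JSON. send_rows: Moves the arm, as the interface text tells. Its arguments: {"type":"object","properties":{"xyz":{"type":"array"},"delta_rot":{"type":"array"},"gripper":{"type":"number"},"force":{"type":"number"}},"required":["xyz","delta_rot"]}

```bash
mkdir -p pics; ls
cat > h.py <<'E'
import numpy as np, cv2
from rig import readout, viewer, order, manip
def shot(name,tag):
    im=viewer.get_image(name); np.savez(f'pics/{tag}.npz',**{k:np.array(v) for k,v in im.items()})
    cv2.imwrite(f'pics/{tag}.png',im['color'][...,::-1]); return im
def load(tag): return dict(np.load(f'pics/{tag}.npz'))
def world(im):
    K=im['K'];d=im['depth'];v,u=np.mgrid[:d.shape[0],:d.shape[1]]
    X=np.stack([(u-K[0,2])/K[0,0]*d,-(v-K[1,2])/K[1,1]*d,-d,np.ones_like(d)],-1)
    W=X@np.linalg.inv(im['camera_from_world']).T
    W[d==0]=np.nan; return W[...,:3]
E
python3 - <<'E'
from h import *
np.set_printoptions(precision=4,suppress=True)
for n in('top','side'):
    im=shot(n,n+'0'); print({k:v for k,v in im.items() if k not in('color','depth')})
print(readout.get_state())
E
```

```text
pics
{'K': array([[451.6036,   0.    , 272.6076],
       [  0.    , 451.6036, 212.7332],
       [  0.    ,   0.    ,   1.    ]]), 'camera_from_world': array([[-0.0085, -0.9998, -0.0156,  0.0034],
       [ 0.9917, -0.0104,  0.1281, -0.587 ],
       [-0.1282, -0.0144,  0.9916, -1.0158],
       [ 0.    ,  0.    ,  0.    ,  1.    ]])}
{'K': array([[455.8262,   0.    , 272.6522],
       [  0.    , 455.8262, 207.2289],
       [  0.    ,   0.    ,   1.    ]]), 'camera_from_world': array([[ 0.7268, -0.6868,  0.0101, -0.4128],
       [ 0.4526,  0.49  ,  0.745 , -0.3179],
       [-0.5166, -0.5369,  0.6669, -0.82  ],
       [ 0.    ,  0.    ,  0.    ,  1.    ]])}
{'clock': 0.1, 'qpos': array([ 1.197 ,  0.2765,  1.506 , -0.    ,  1.3607, -0.121 ]), 'qd': array([ 0.0024, -0.0019, -0.0028, -0.0006,  0.0012, -0.0001]), 'effort': array([  0.0004, -41.7703, -24.6402,  -0.0004,   0.0057,   0.    ]), 'position': array([0.1437, 0.5563, 0.2305]), 'ee_rot': array([-0.0002,  0.1261,  0.992 , -0.0008]), 'contact_force': array([-0.1533, -0.0966,  0.2606]), 'moment': array([-0.0431, -0.0222,  0.0382]), 'gripper_force': 0.0, 'width': 0.08542747398525563}
```

View pics/top0.png

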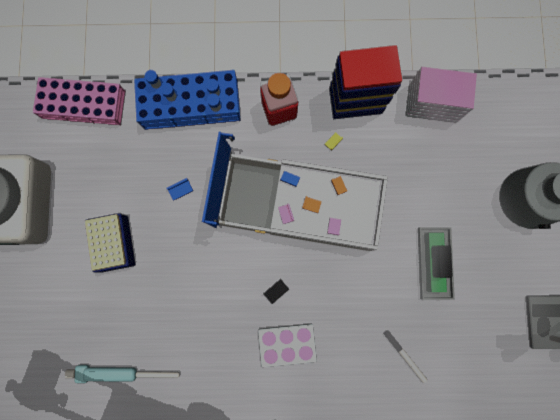

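View pics/side0.png

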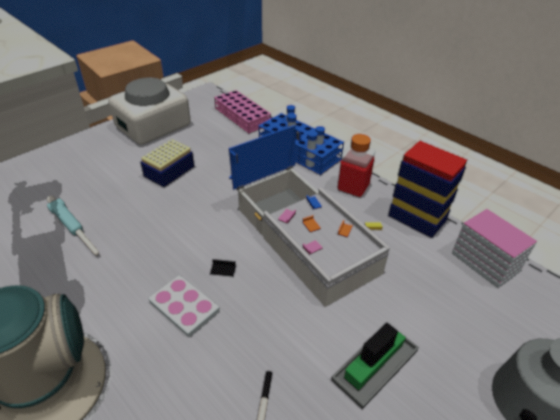

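Top picture: board with panel at about (330,205), trough (250,195), and blue cover (217,180). Rest with the green scraper is at (435,263), and the tip box at (108,242).
Candidates:
- **Blue shard:** on the panel at (290,179), or a larger blue piece on the table at (180,189). I choose the one on the panel.
- **Other shards on the panel:** pink (286,214) and (334,226), orange (312,205) and (339,185).
- **Not part of the job:** yellow (334,142), black (276,291), blue rack (188,98).

Run:
```python
from h import *
np.set_printoptions(precision=4,suppress=True)
im=load('top0');W=world(im);c=im['color'].astype(int)
hsv=cv2.cvtColor(im['color'],cv2.COLOR_RGB2HSV)
v,u=np.mgrid[:420,:560]
def rect(m,n):
    P=W[m];P=P[~np.isnan(P[:,0])]
    r=cv2.minAreaRect((P[:,:2]*1000).astype(np.float32)); print(n,len(P),'c',np.round(r[0],1),'size',np.round(r[1],1),'ang',round(r[2],1),'zmed',round(np.median(P[:,2])*1000,1)); return r
box=lambda a,b,c_,d:(u>=a)&(u<b)&(v>=c_)&(v<d)
z=W[...,2]
rect(box(200,400,130,260)&(z>.080)&(z<.095)&(hsv[...,1]<70),'curb top')
rect(box(265,400,140,260)&(z>.066)&(z<.074)&(hsv[...,1]<70),'panel')
rect(box(405,465,215,310)&(z>.010)&(z<.022)&(hsv[...,1]<70),'rest rim')
rect(box(405,465,215,310)&(z>.030)&(z<.046)&(hsv[...,1]>90),'foot top')
rect(box(405,465,215,310)&(z>.078)&(z<.1),'grip top')
rect(box(80,140,205,280)&(z>.06)&(z<.09),'tipbox')
rect(box(190,245,125,235)&(hsv[...,1]>120)&(z>.06),'cover')
P=W[box(190,245,125,235)&(hsv[...,1]>120)&(z>.06)];print(P[:,2].max(),P[:,2].min())
for n,(a,b) in dict(pink1=(286,214),or1=(312,205),blue=(290,179),or2=(339,185),pink2=(334,226)).items():
    m=box(a-15,a+15,b-15,b+15)&(hsv[...,1]>60)&(z>.066); rect(m,n)
# crop
cr=cv2.resize(im['color'][120:320,190:470,::-1],None,fx=2.8,fy=2.8,interpolation=cv2.INTER_CUBIC);cv2.imwrite('pics/crop.png',cr)
```

```text
curb top 1194 c [609.9 -67.7] size [362.7 188.9] ang 79.4 zmed 87.9
panel 5685 c [ 603.2 -106.9] size [273.8 164.1] ang 80.0 zmed 70.6
rest rim 547 c [ 468.3 -383.1] size [ 76.5 167.8] ang 89.1 zmed 15.9
foot top 169 c [ 455.8 -392.1] size [ 29.9 114.2] ang 75.1 zmed 39.0
grip top 453 c [ 470.8 -377.3] size [28.8 69.7] ang 89.0 zmed 88.0
tipbox 1722 c [521.9 379. ] size [115.4  76. ] ang 10.6 zmed 68.8
cover 1307 c [640.9 107. ] size [ 30.  186.2] ang 80.2 zmed 154.0
0.195250753373179 0.07353851271884215
pink1 37 c [582.2 -39.4] size [37.2  4.5] ang 17.7 zmed 76.0
or1 214 c [600.6 -90.5] size [38.5 28.1] ang 72.0 zmed 75.9
blue 188 c [661.2 -42.5] size [40.1 24.5] ang 68.4 zmed 76.2
or2 176 c [ 643.2 -152.5] size [37.6 23.9] ang 22.9 zmed 75.8
pink2 5 c [ 533.7 -138.6] size [13.4  1.1] ang 78.4 zmed 82.1
```

View pics/crop.png

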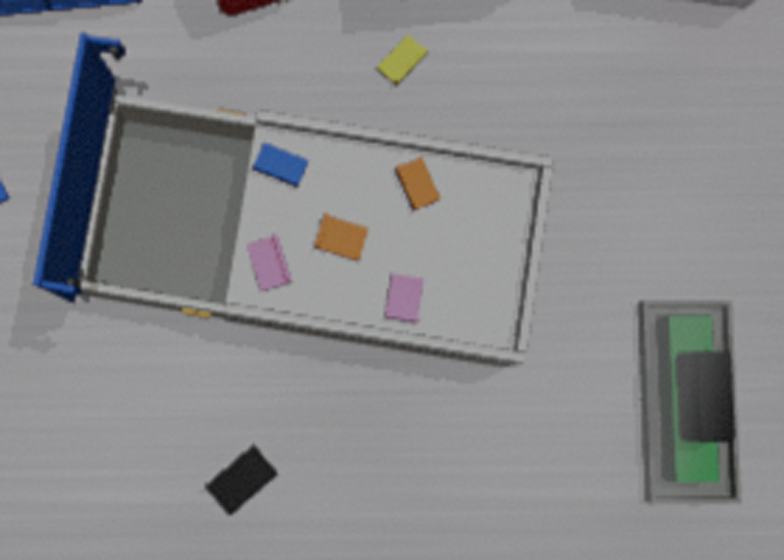

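The crop shows the five shards on the panel: blue (280,165), orange (418,183) and (341,237), pink (269,263) and (404,298). The green scraper stands in its rest at (690,398). Next I fit the board frame.

Run:
```python
from h import *
np.set_printoptions(precision=4,suppress=True)
im=load('top0');W=world(im)
hsv=cv2.cvtColor(im['color'],cv2.COLOR_RGB2HSV)
v,u=np.mgrid[:420,:560]
box=lambda a,b,c_,d:(u>=a)&(u<b)&(v>=c_)&(v<d)
z=W[...,2]
m=box(255,400,130,260)&(z>.085)&(z<.092)&(hsv[...,1]<70)
P=W[m]*1000
for yaw in(-9.5,-10,-10.5):
    a=np.radians(yaw);R=np.array([[np.cos(a),-np.sin(a)],[np.sin(a),np.cos(a)]])
    Q=P[:,:2]@R   # board-aligned coords
    print(yaw,[np.percentile(Q[:,i],[0,.5,2,50,98,99.5,100]) for i in(0,1)])
    if yaw==-10:
        for lo,hi in((-250,-200),(-150,-100),(-60,0)):
            s=Q[(Q[:,1]>lo-0)&(Q[:,1]<hi)]; mid=np.median(Q[:,0]);
            print(lo,[np.percentile(t,[1,50,99]) for t in(s[s[:,0]<620][:,0],s[s[:,0]>620][:,0]) if len(t)], len(s))
# cover plane
C=W[box(190,245,125,235)&(hsv[...,1]>120)&(z>.09)]
c0=C.mean(0);n=np.linalg.svd(C-c0)[2][2];print('cover n',n,c0,'len',len(C))
for z0 in(80,110,140,170): 
    k=C[abs(C[:,2]*1000-z0)<8]*1000; a=np.radians(-10);print(z0,len(k),np.percentile(-k[:,0]*np.sin(0-a)*-1+0,50) if 0 else np.median(k[:,:2]@np.array([-np.sin(a),np.cos(a)])))
print('tipbox top', np.nanpercentile(W[box(80,140,205,280)&(z>.05)][:,2],99))
```

```text
-9.5 [array([529.5602, 530.0761, 530.6053, 608.9075, 695.9526, 696.5719,
       697.4887]), array([-147.5163, -146.6491, -145.9112,  -59.3631,   85.79  ,   90.7686,
         93.3331])]
-10 [array([530.5669, 530.6481, 530.8913, 610.1116, 696.0142, 696.5246,
       696.925 ]), array([-141.6696, -141.3548, -140.3987,  -53.8701,   90.7112,   96.4385,
         98.029 ])]
-250 [] 0
-150 [array([530.8157, 557.5341, 619.1282]), array([621.7686, 673.883 , 696.0705])] 357
-60 [array([530.7303, 534.6951, 551.2753]), array([687.2632, 692.1575, 696.5762])] 195
-10.5 [array([529.9529, 530.2398, 530.948 , 611.2692, 696.2507, 696.9208,
       697.5118]), array([-136.6609, -135.8788, -135.0879,  -48.9633,   95.9546,  101.913 ,
        102.8725])]
cover n [ 0.1729  0.9828 -0.0649] [0.6437 0.1136 0.153 ] len 1223
80 0 nan
110 134 220.99804044171935
140 152 223.25190747720592
170 193 225.45436905412845
tipbox top 0.0753018325964443
  return _methods._mean(a, axis=axis, dtype=dtype,
  ret = ret.dtype.type(ret / rcount)
```

Call:
send_rows(
  xyz=[
    [0.005,-0.015,0],
    [0.01,-0.03,0],
    [0.0136,-0.04,0],
    [0.0136,-0.04,0],
    [0.0136,-0.04,0],
    [0.0136,-0.04,0],
    [0.0136,-0.04,0],
    [0.0136,-0.04,0],
    [0.0136,-0.04,0],
    [0.0136,-0.04,0],
    [0.0136,-0.04,0],
    [0.0136,-0.04,0],
  ],
  delta_rot=[
    [0,0,0],
    [0,0,0],
    [0,0,1],
    [0,0,1],
    [0,0,1],
    [0,0,1],
    [0,0,1],
    [0,0,1],
    [0,0,1],
    [0,0,1],
    [0,0,1],
    [0,0,1],
  ],
  gripper=0.085,
)

```text
clock: 1.3
position: [0.2938, 0.1096, 0.2312]
ee_rot: [0.0, 0.039, 0.999, -0.0]
contact_force: [-0.1, 0.3, 0.1]
width: 0.0853
gripper_force: 0.0
```

Call:
send_rows(
  xyz=[
    [0.0176,-0.04,0],
    [0.0176,-0.04,0],
    [0.0176,-0.04,0],
    [0.0176,-0.04,0],
    [0.0176,-0.04,0],
    [0.0176,-0.04,0],
    [0.0176,-0.04,0],
    [0.0176,-0.04,0],
    [0.015,-0.04,0],
    [0.015,-0.04,0],
    [0.01,-0.03,0],
    [0.005,-0.018,0],
  ],
  delta_rot=[
    [0,0,1],
    [0,0,1],
    [0,0,1],
    [0,0,0.5],
    [0,0,0],
    [0,0,0],
    [0,0,0],
    [0,0,0],
    [0,0,0],
    [0,0,0],
    [0,0,0],
    [0,0,0],
  ],
)

```text
clock: 2.5
position: [0.4799, -0.3389, 0.2306]
ee_rot: [-0.001, 0.009, 1.0, -0.0]
contact_force: [-0.3, 1.0, -0.2]
width: 0.0851
gripper_force: 0.0
```

```bash
cat >> h.py <<'E'
from scipy.spatial.transform import Rotation as Ro
def st():
    s=readout.get_state();q=s['ee_rot'];R=Ro.from_quat([q[1],q[2],q[3],q[0]]).as_matrix()
    print('t',round(s['clock'],2),'pos',np.round(s['position'],4),'ytool deg',round(np.degrees(np.arctan2(R[1,1],R[0,1])),2),'z',np.round(R[:,2],3),'F',np.round(s['contact_force'],1),'M',np.round(s['moment'],2),'w',round(s['width'],4),'gf',round(s['gripper_force'],1),'q',np.round(s['qpos'],2))
E
python3 -c "
from h import *
st()"
```

```text
t 2.5 pos [ 0.4799 -0.3389  0.2306] ytool deg 88.91 z [-0.001 -0.    -1.   ] F [-0.3  1.  -0.2] M [ 0.08 -0.02 -0.  ] w 0.0851 gf 0.0 q [-0.73  0.3   1.48 -0.    1.37 -2.28]
```

Call:
send_rows(
  xyz=[
    [-0.004,-0.018,0],
    [-0.004,-0.015,0],
    [-0.001,-0.005,-0.01],
    [0,0,-0.03],
    [0,0,-0.03],
    [0,0,-0.03],
    [0,0,-0.02],
    [0,0,0],
    [0,0,0],
  ],
  delta_rot=[
    [0,0,0],
    [0,0,0],
    [0,0,0],
    [0,0,0],
    [0,0,0],
    [0,0,0],
    [0,0,0],
    [0,0,0],
    [0,0,0],
  ],
)

```text
clock: 3.4
position: [0.4713, -0.3737, 0.1114]
ee_rot: [-0.0, 0.008, 1.0, 0.0]
contact_force: [0.2, 0.1, 0.4]
width: 0.0848
gripper_force: 0.0
```

Run:
```python
from h import *
st(); shot('side','side1')
im=load('side1');cv2.imwrite('pics/s1c.png',cv2.resize(im['color'][220:420,260:500,::-1],None,fx=2.5,fy=2.5))
```

```text
t 3.4 pos [ 0.4713 -0.3737  0.1114] ytool deg 89.03 z [-0.     0.001 -1.   ] F [0.2 0.1 0.4] M [0.   0.04 0.05] w 0.0848 gf 0.0 q [-0.79  0.4   1.63  0.    1.11 -2.34]
```

View pics/s1c.png

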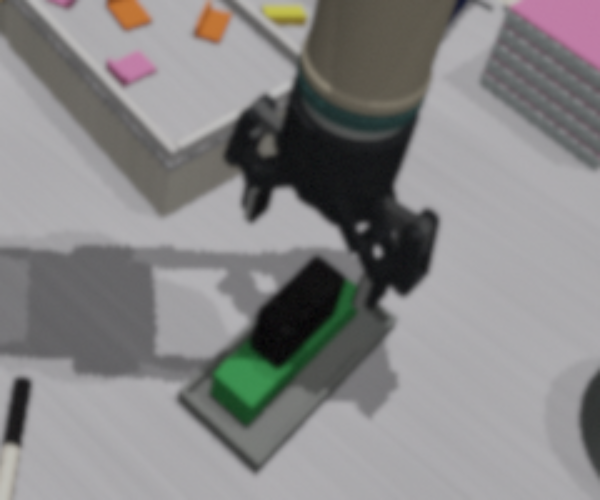

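The fingers, at crop pixels (255,200) and (370,300), straddle the grip block at (300,310). Descending and gripping.

Call:
send_rows(
  xyz=[
    [0,-0.003,-0.02],
    [0,0,-0.02],
    [0,0,-0.015],
    [0,0,-0.007],
    [0,0,0],
  ],
  delta_rot=[
    [0,0,0],
    [0,0,0],
    [0,0,0],
    [0,0,0],
    [0,0,0],
  ],
)

```text
clock: 3.95
position: [0.4717, -0.3773, 0.0496]
ee_rot: [0.0, 0.009, 1.0, -0.0]
contact_force: [-0.1, 0.2, -0.2]
width: 0.0848
gripper_force: 0.0
```

Call:
send_rows(
  xyz=[
    [0,0,0],
    [0,0,0],
    [0,0,0],
    [0,0,0],
    [0,0,0],
    [0,0,0],
    [0,0,0],
    [0,0,0],
  ],
  delta_rot=[
    [0,0,0],
    [0,0,0],
    [0,0,0],
    [0,0,0],
    [0,0,0],
    [0,0,0],
    [0,0,0],
    [0,0,0],
  ],
  gripper=0.015,
  force=70,
)

```text
clock: 4.75
position: [0.4719, -0.3776, 0.05]
ee_rot: [0.0, 0.009, 1.0, -0.0]
contact_force: [0.6, 0.0, 6.1]
width: 0.0269
gripper_force: 69.3
```

Call:
send_rows(
  xyz=[
    [0,0,0.01],
    [0,0,0.02],
    [0,0,0.03],
    [0,0,0.03],
    [0,0,0.03],
    [0,0,0.02],
    [0,0,0],
  ],
  delta_rot=[
    [0,0,0],
    [0,0,0],
    [0,0,0],
    [0,0,0],
    [0,0,0],
    [0,0,0],
    [0,0,0],
  ],
)

```text
clock: 5.45
position: [0.4728, -0.3784, 0.1923]
ee_rot: [0.002, 0.009, 1.0, -0.002]
contact_force: [0.3, -0.2, -2.6]
width: 0.0272
gripper_force: 69.3
```

Call:
send_rows(
  xyz=[
    [0.01,0.014,0],
    [0.015,0.022,0],
    [0.02,0.029,0],
    [0.02,0.029,0],
    [0.02,0.03,0],
    [0.015,0.022,0],
    [0.01,0.014,0],
    [0.005,0.008,0],
    [0,0,0],
    [0,0,0],
  ],
  delta_rot=[
    [0,0,-1],
    [0,0,-1],
    [0,0,-1],
    [0,0,-1],
    [0,0,-1],
    [0,0,-1],
    [0,0,-1],
    [0,0,-1],
    [0,0,-1],
    [0,0,0],
  ],
)

```text
clock: 6.45
position: [0.5857, -0.209, 0.1878]
ee_rot: [-0.002, 0.087, 0.996, 0.0]
contact_force: [-0.6, 0.5, -2.1]
width: 0.0271
gripper_force: 69.5
```

Run:
```python
from h import *
st(); shot('side','side2')
im=shot('top','top2');W=world(im);v,u=np.mgrid[:420,:560]
hsv=cv2.cvtColor(im['color'],cv2.COLOR_RGB2HSV)
m=(u>350)&(u<430)&(v>140)&(v<300)&(hsv[...,0]>45)&(hsv[...,0]<80)&(hsv[...,1]>90)
P=W[m];P=P[~np.isnan(P[:,0])];k=(P[:,2]>np.median(P[:,2])-.006);print(len(P),np.median(P[:,2]),cv2.minAreaRect((P[k][:,:2]*1000).astype(np.float32)))
a=load('side2')['color'][150:370,240:460,::-1];b=im['color'][120:300,290:470,::-1]
cv2.imwrite('pics/c2.png',np.hstack([cv2.resize(a,(400,400)),cv2.resize(b,(400,400))]))
```

```text
t 6.45 pos [ 0.5857 -0.209   0.1878] ytool deg 80.04 z [-0.003  0.001 -1.   ] F [-0.6  0.5 -2.1] M [-0.01 -0.    0.03] w 0.0271 gf 69.5 q [-0.45  0.37  1.47 -0.    1.3  -1.85]
135 0.17684131309871343 ((583.1884765625, -195.81077575683594), (134.82965087890625, 43.6308708190918), 1.1526503562927246)
```

View pics/c2.png

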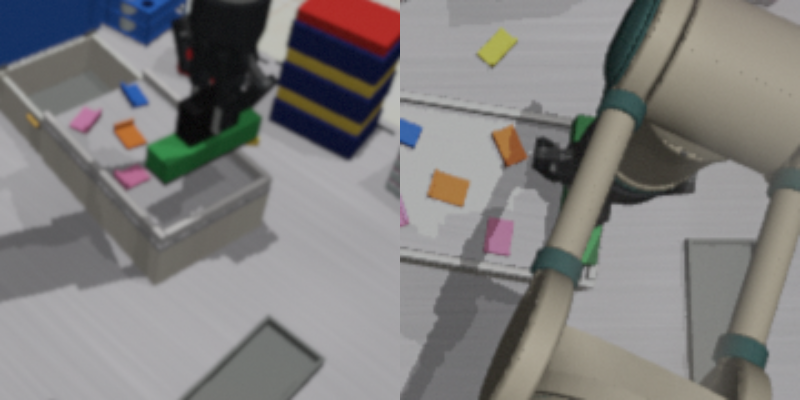

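Both views show the scraper held level over the panel's closed end: foot at (205,145) in the left half and (590,190) in the right half. Next I check the foot's extent along the board axes.

Run:
```python
from h import *
np.set_printoptions(precision=1,suppress=True)
a=np.radians(-10);R=np.array([[np.cos(a),-np.sin(a)],[np.sin(a),np.cos(a)]])
print('tcp board',(np.array([585.7,-209.])@R)-[613.6,48.4])
for t,bx in(('top2',(350,440,130,310)),('side2',(290,400,180,270))):
    im=load(t);W=world(im);hsv=cv2.cvtColor(im['color'],cv2.COLOR_RGB2HSV);v,u=np.mgrid[:420,:560]
    m=(u>bx[0])&(u<bx[1])&(v>bx[2])&(v<bx[3])&(hsv[...,0]>45)&(hsv[...,0]<80)&(hsv[...,1]>90)
    P=W[m]*1000;P=P[~np.isnan(P[:,0])]; Q=P[:,:2]@R-[613.6,48.4]
    print(t,len(P),'x',np.percentile(Q[:,0],[1,5,50,95,99]),'y',np.percentile(Q[:,1],[1,5,50,95,99]),'z',np.percentile(P[:,2],[1,5,50,95,99]))
    top=(P[:,2]>np.percentile(P[:,2],95)-5)
    for s in(Q[:,0]<-40,Q[:,0]>40): print(' end',np.median(Q[s&top],0),np.percentile(Q[s&top][:,1],[3,97]),(s&top).sum())
```

```text
tcp board [  -0.5 -152.5]
top2 135 x [-68.2 -66.3   7.8  61.3  62.9] y [-168.4 -167.9 -146.5 -117.4 -115.3] z [166.2 173.5 176.8 309.1 347.1]
  return _methods._mean(a, axis=axis, dtype=dtype,
  ret = um.true_divide(
Traceback (most recent call last):
IndexError: index -1 is out of bounds for axis 0 with size 0
```

Call:
send_rows(
  xyz=[
    [0.001,0,-0.015],
    [0,0,-0.02],
    [0,0,-0.02],
    [0,0,-0.01],
    [0,0,-0.004],
    [0,0,0],
  ],
  delta_rot=[
    [0,0,0],
    [0,0,0],
    [0,0,0],
    [0,0,0],
    [0,0,0],
    [0,0,0],
  ],
)

```text
clock: 7.15
position: [0.5874, -0.2096, 0.1201]
ee_rot: [-0.0, 0.087, 0.996, 0.0]
contact_force: [-0.1, -0.5, -1.2]
width: 0.0273
gripper_force: 69.4
```

Call:
send_rows(
  xyz=[
    [0,0,-0.001],
    [0,0,-0.001],
    [0,0,-0.001],
    [0,0,0],
  ],
  delta_rot=[
    [0,0,0],
    [0,0,0],
    [0,0,0],
    [0,0,0],
  ],
)

```text
clock: 7.55
position: [0.5877, -0.2092, 0.1176]
ee_rot: [0.0, 0.087, 0.996, -0.0]
contact_force: [-0.4, -0.2, -2.7]
width: 0.0273
gripper_force: 69.4
```

Call:
send_rows(
  xyz=[
    [0,0,-0.001],
    [0,0,-0.001],
    [0,0,0],
  ],
  delta_rot=[
    [0,0,0],
    [0,0,0],
    [0,0,0],
  ],
)

```text
clock: 7.85
position: [0.5878, -0.2093, 0.116]
ee_rot: [0.0, 0.087, 0.996, -0.0]
contact_force: [-0.2, 0.6, 2.0]
width: 0.0273
gripper_force: 69.7
```

Call:
send_rows(
  xyz=[
    [0.0009,0.0049,0.0005],
    [0.00174,0.00985,0],
    [0.00174,0.00985,0],
    [0.00174,0.00985,0],
    [0.00174,0.00985,0],
    [0.00174,0.00985,0],
    [0.00174,0.00985,0],
    [0.00174,0.00985,0],
    [0.00174,0.00985,0],
    [0.00174,0.00985,0],
    [0.00174,0.00985,0],
    [0,0,0],
  ],
  delta_rot=[
    [0,0,0],
    [0,0,0],
    [0,0,0],
    [0,0,0],
    [0,0,0],
    [0,0,0],
    [0,0,0],
    [0,0,0],
    [0,0,0],
    [0,0,0],
    [0,0,0],
    [0,0,0],
  ],
)

```text
clock: 9.05
position: [0.6064, -0.1035, 0.116]
ee_rot: [0.0, 0.087, 0.996, 0.001]
contact_force: [0.9, 0.0, 2.3]
width: 0.0271
gripper_force: 70.2
```

Run:
```python
from h import *
st(); a=shot('side','side3')['color'][110:310,220:420,::-1];b=shot('top','top3')['color'][120:280,190:410,::-1]
cv2.imwrite('pics/c3.png',np.hstack([cv2.resize(a,(400,400)),cv2.resize(b,(400,400))]))
```

```text
t 9.05 pos [ 0.6064 -0.1035  0.116 ] ytool deg 80.04 z [ 0.001  0.003 -1.   ] F [0.9 0.  2.3] M [ 0.41 -0.13 -0.05] w 0.0271 gf 70.2 q [-0.28  0.42  1.59  0.    1.14 -1.68]
```

View pics/c3.png

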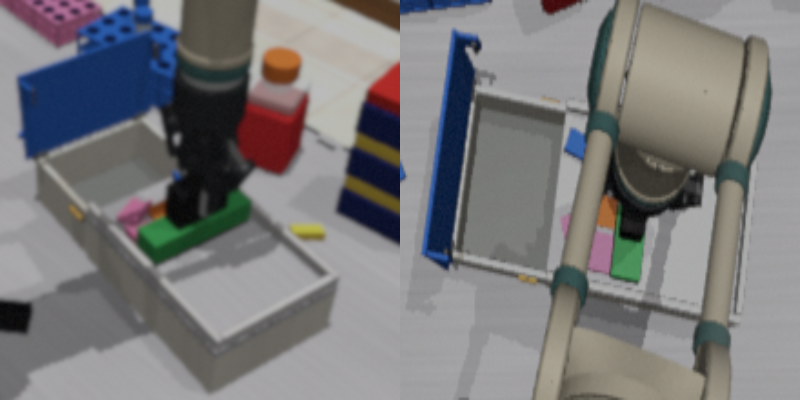

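The scraper is mid-panel, foot at (195,228) in the left half and (628,245) in the right half. The pink and orange shards are ahead of it and the strip behind is clean.

Call:
send_rows(
  xyz=[
    [0.0009,0.0049,0],
    [0.00174,0.00985,0],
    [0.00174,0.00985,0],
    [0.00174,0.00985,0],
    [0.00174,0.00985,0],
    [0.00174,0.00985,0],
    [0.00174,0.00985,0],
    [0.00174,0.00985,0],
    [0.00174,0.00985,0],
    [0.00174,0.00985,0],
    [0.00174,0.00985,0],
    [0,0,0],
  ],
  delta_rot=[
    [0,0,0],
    [0,0,0],
    [0,0,0],
    [0,0,0],
    [0,0,0],
    [0,0,0],
    [0,0,0],
    [0,0,0],
    [0,0,0],
    [0,0,0],
    [0,0,0],
    [0,0,0],
  ],
)

```text
clock: 10.35
position: [0.6245, -0.0, 0.1159]
ee_rot: [0.0, 0.087, 0.996, 0.001]
contact_force: [-0.2, -0.6, 4.6]
width: 0.0273
gripper_force: 70.5
```

Run:
```python
from h import *
st(); a=shot('side','side4')['color'][110:310,220:420,::-1];b=shot('top','top4')['color'][120:280,190:410,::-1]
cv2.imwrite('pics/c4.png',np.hstack([cv2.resize(a,(400,400)),cv2.resize(b,(400,400))]))
```

```text
t 10.35 pos [ 0.6245 -0.      0.1159] ytool deg 80.06 z [ 0.     0.002 -1.   ] F [-0.2 -0.6  4.6] M [-0.14 -0.03 -0.02] w 0.0273 gf 70.5 q [-0.11  0.43  1.57  0.    1.14 -1.51]
```

View pics/c4.png

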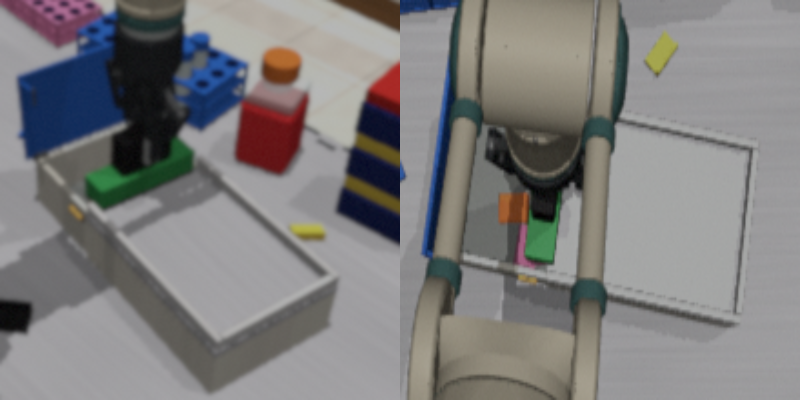

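Call:
send_rows(
  xyz=[
    [0,0,0.01],
    [0,0,0.02],
    [0,0,0.03],
    [0,0,0.02],
    [-0.007,-0.018,0],
    [-0.014,-0.035,0],
    [-0.016,-0.04,0],
    [-0.016,-0.04,0],
    [-0.016,-0.04,0],
    [-0.016,-0.04,0],
    [-0.016,-0.04,0],
    [-0.016,-0.04,0],
  ],
  delta_rot=[
    [0,0,0],
    [0,0,0],
    [0,0,0],
    [0,0,0],
    [0,0,1],
    [0,0,1],
    [0,0,1],
    [0,0,1],
    [0,0,1],
    [0,0,1],
    [0,0,1],
    [0,0,1],
  ],
)

```text
clock: 11.65
position: [0.5063, -0.2952, 0.1948]
ee_rot: [-0.0, 0.017, 1.0, 0.002]
contact_force: [0.2, -0.2, -3.1]
width: 0.0273
gripper_force: 69.4
```

Run:
```python
from h import *
st(); im=shot('top','top5');W=world(im);hsv=cv2.cvtColor(im['color'],cv2.COLOR_RGB2HSV)
v,u=np.mgrid[:420,:560];m=((u>222)&(u<400)&(v>140)&(v<260)&(hsv[...,1]>70)).astype(np.uint8)
n,l,s,c=cv2.connectedComponentsWithStats(m)
a=np.radians(-10);R=np.array([[np.cos(a),-np.sin(a)],[np.sin(a),np.cos(a)]])
for i in range(1,n):
    if s[i,4]>15:
        P=np.nanmedian(W[l==i],0)*1000;print(s[i,4],c[i].round(),'hue',np.median(hsv[...,0][l==i]),'board',(P[:2]@R-[613.6,48.4]).round(),'z',P[2].round(1),np.nanmax(W[l==i][:,2]).round(3))
b=im['color'][120:280,190:410,::-1]
cv2.imwrite('pics/c5.png',cv2.resize(b,(770,560),interpolation=cv2.INTER_CUBIC))
```

```text
t 11.65 pos [ 0.5063 -0.2952  0.1948] ytool deg 88.04 z [-0.001  0.004 -1.   ] F [ 0.2 -0.2 -3.1] M [-0.01 -0.07 -0.02] w 0.0273 gf 69.4 q [-0.65  0.32  1.54  0.    1.29 -2.19]
215 [225. 159.] hue 110.0 board [ 62. 173.] z 104.7 0.155
86 [331. 144.] hue 30.0 board [160. -60.] z 6.4 0.018
193 [266. 175.] hue 12.0 board [55. 83.] z 15.2 0.023
97 [269. 197.] hue 109.0 board [ 4. 67.] z 12.1 0.035
456 [257. 211.] hue 160.0 board [-36.  87.] z 17.2 0.036
23 [260. 231.] hue 20.0 board [-84.  74.] z 58.4 0.061
```

View pics/c5.png

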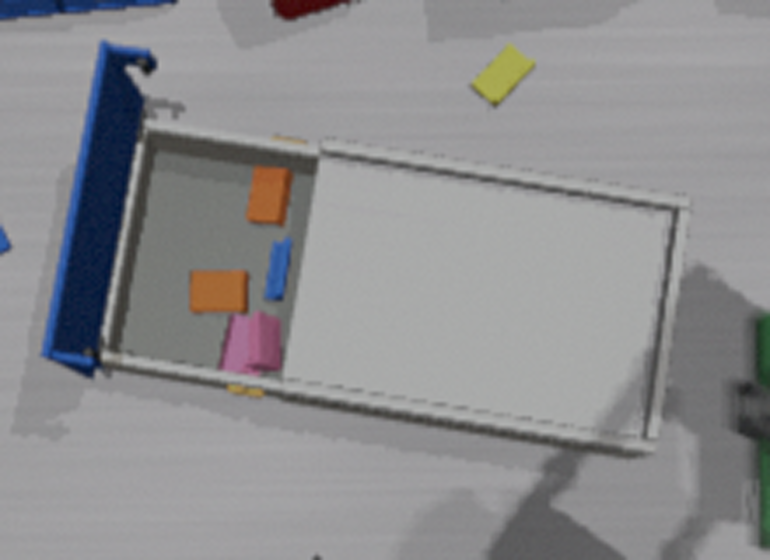

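All shards lie in the trough: orange (269,195) and (218,291), blue (278,268), two overlapping pinks (252,342). The panel is clean. Now I take the scraper back to the rest.

Call:
send_rows(
  xyz=[
    [-0.01,-0.025,0],
    [-0.01,-0.025,0],
    [-0.01,-0.023,0],
    [-0.006,-0.015,0],
    [0,0,0],
    [0,0,0],
  ],
  delta_rot=[
    [0,0,1],
    [0,0,0],
    [0,0,0],
    [0,0,0],
    [0,0,0],
    [0,0,0],
  ],
)

```text
clock: 12.3
position: [0.4714, -0.3822, 0.1952]
ee_rot: [-0.0, 0.009, 1.0, 0.001]
contact_force: [0.0, 0.0, -2.3]
width: 0.0272
gripper_force: 70.0
```

Call:
send_rows(
  xyz=[
    [0,0,-0.015],
    [0,0,-0.03],
    [0,0,-0.03],
    [0,0,-0.03],
    [0,0,-0.02],
    [0,0,-0.01],
    [0,0,-0.004],
    [0,0,0],
  ],
  delta_rot=[
    [0,0,0],
    [0,0,0],
    [0,0,0],
    [0,0,0],
    [0,0,0],
    [0,0,0],
    [0,0,0],
    [0,0,0],
  ],
)

```text
clock: 13.1
position: [0.4718, -0.383, 0.0571]
ee_rot: [0.0, 0.008, 1.0, 0.0]
contact_force: [-0.7, -0.7, -2.5]
width: 0.0275
gripper_force: 70.2
```

Call:
send_rows(
  xyz=[
    [0,0,-0.003],
    [0,0,-0.002],
    [0,0,-0.001],
    [0,0,-0.001],
    [0,0,0],
  ],
  delta_rot=[
    [0,0,0],
    [0,0,0],
    [0,0,0],
    [0,0,0],
    [0,0,0],
  ],
)

```text
clock: 13.6
position: [0.4714, -0.3837, 0.0501]
ee_rot: [0.0, 0.009, 1.0, -0.0]
contact_force: [-0.5, 0.4, -2.3]
width: 0.0272
gripper_force: 70.2
```

Call:
send_rows(
  xyz=[
    [0,0,-0.0006],
    [0,0,-0.0004],
    [0,0,0],
  ],
  delta_rot=[
    [0,0,0],
    [0,0,0],
    [0,0,0],
  ],
)

```text
clock: 13.9
position: [0.4713, -0.3837, 0.05]
ee_rot: [0.0, 0.009, 1.0, -0.0]
contact_force: [-1.8, -0.0, 5.3]
width: 0.0274
gripper_force: 71.4
```

Call:
send_rows(
  xyz=[
    [0,0,0],
    [0,0,0],
    [0,0,0],
    [0,0,0],
    [0,0,0],
    [0,0,0],
    [0,0,0],
  ],
  delta_rot=[
    [0,0,0],
    [0,0,0],
    [0,0,0],
    [0,0,0],
    [0,0,0],
    [0,0,0],
    [0,0,0],
  ],
  gripper=0.08,
)

```text
clock: 14.6
position: [0.4712, -0.3834, 0.0488]
ee_rot: [-0.0, 0.009, 1.0, 0.0]
contact_force: [0.1, -0.3, -0.2]
width: 0.0803
gripper_force: 0.0
```

Call:
send_rows(
  xyz=[
    [0,0,0.01],
    [0,0,0.02],
    [0,0,0.03],
    [0,0,0.03],
    [0,0,0.03],
    [0,0,0.04],
    [0,0,0.04],
    [0,0,0.02],
    [0,0,0],
  ],
  delta_rot=[
    [0,0,0],
    [0,0,0],
    [0,0,0],
    [0,0,0],
    [0,0,0],
    [0,0,0],
    [0,0,0],
    [0,0,0],
    [0,0,0],
  ],
)

```text
clock: 15.5
position: [0.4726, -0.3847, 0.2738]
ee_rot: [0.003, 0.009, 1.0, -0.003]
contact_force: [0.3, -1.0, -0.2]
width: 0.0801
gripper_force: 0.0
```

Run:
```python
from h import *
st(); shot('side','side6');im=load('side6');W=world(im);hsv=cv2.cvtColor(im['color'],cv2.COLOR_RGB2HSV)
v,u=np.mgrid[:420,:560]
m=(u>325)&(u<425)&(v>310)&(v<405)&(hsv[...,1]>110)&(hsv[...,0]>45)&(hsv[...,0]<80)
P=W[m]*1000;print('green',len(P),cv2.minAreaRect(P[:,:2].astype(np.float32)),np.nanpercentile(P[:,2],[2,50,98]))
m=(u>325)&(u<425)&(v>300)&(v<405)&(W[...,2]>.082)&(W[...,2]<.1);P=W[m]*1000
print('grip',len(P),cv2.minAreaRect(P[:,:2].astype(np.float32)),np.median(P[:,2]))
```

```text
t 15.5 pos [ 0.4726 -0.3847  0.2738] ytool deg 89.02 z [ 0.006 -0.006 -1.   ] F [ 0.3 -1.  -0.2] M [-0.06  0.01 -0.03] w 0.0801 gf 0.0 q [-0.8   0.3   1.36  0.    1.47 -2.35]
green 937 ((467.33502197265625, -382.84027099609375), (45.211761474609375, 134.6217498779297), 86.58032989501953) [14.43664318 35.18363853 52.05368393]
grip 568 ((467.3180847167969, -385.72943115234375), (28.5202693939209, 71.5593490600586), 89.43325805664062) 85.81244586026237
```

The scraper stands upright in the rest: grip top level at about 87 mm, centre within 2 mm. Next is the cover.

Call:
send_rows(
  xyz=[
    [0.006,0.018,0],
    [0.012,0.038,0],
    [0.014,0.042,0],
    [0.014,0.042,0],
    [0.014,0.042,0],
    [0.014,0.042,0],
    [0.014,0.042,0],
    [0.014,0.042,0],
    [0.014,0.042,0],
    [0.014,0.042,0],
    [0.014,0.042,0],
    [0.014,0.042,0],
  ],
  delta_rot=[
    [0,0,0],
    [0,0,-1],
    [0,0,-1],
    [0,0,-1],
    [0,0,-1],
    [0,0,-1],
    [0,0,-1],
    [0,0,-1],
    [0,0,-1],
    [0,0,-1],
    [0,0,0],
    [0,0,0],
  ],
  gripper=0,
  force=40,
)

```text
clock: 16.75
position: [0.6278, 0.0956, 0.2667]
ee_rot: [-0.002, 0.087, 0.996, 0.0]
contact_force: [0.8, -0.2, 0.3]
width: -0.0
gripper_force: 0.0
```

Call:
send_rows(
  xyz=[
    [0.01,0.035,0],
    [0.008,0.028,0],
    [0.004,0.015,0],
    [0,0,0],
    [0,0,0],
  ],
  delta_rot=[
    [0,0,0],
    [0,0,0],
    [0,0,0],
    [0,0,0],
    [0,0,0],
  ],
)

```text
clock: 17.25
position: [0.6503, 0.17, 0.2679]
ee_rot: [-0.001, 0.087, 0.996, -0.001]
contact_force: [0.3, -0.7, -0.1]
width: -0.0001
gripper_force: 0.0
```

Run:
```python
from h import *
st(); im=shot('side','side7');b=shot('top','top7')['color'][100:300,150:350,::-1]
cv2.imwrite('pics/c7.png',np.hstack([cv2.resize(im['color'][60:260,180:380,::-1],(400,400)),cv2.resize(b,(400,400))]))
```

```text
t 17.25 pos [0.6503 0.17   0.2679] ytool deg 80.03 z [-0.002 -0.001 -1.   ] F [ 0.3 -0.7 -0.1] M [ 0.04 -0.02  0.02] w -0.0001 gf 0.0 q [ 0.15  0.41  1.21 -0.    1.52 -1.24]
```

View pics/c7.png

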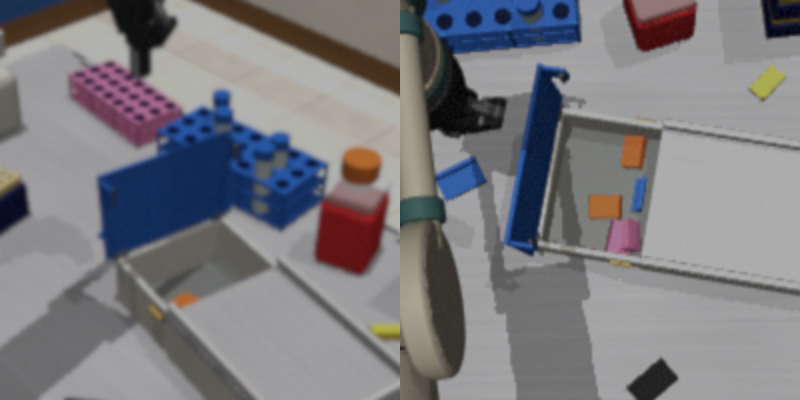

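Left half: cover upright at (165,195), gripper behind it at (140,55). Right half: closed fingers at (490,115), on the outer side of the cover at (535,160). Descending beside the outer face.

Call:
send_rows(
  xyz=[
    [0,0,-0.015],
    [0,0,-0.03],
    [0,0,-0.03],
    [0,0,-0.02],
    [0,0,-0.005],
    [0,0,0],
  ],
  delta_rot=[
    [0,0,0],
    [0,0,0],
    [0,0,0],
    [0,0,0],
    [0,0,0],
    [0,0,0],
  ],
)

```text
clock: 17.95
position: [0.6509, 0.1693, 0.1685]
ee_rot: [-0.001, 0.088, 0.996, -0.0]
contact_force: [-0.0, -0.2, 0.5]
width: -0.0001
gripper_force: 0.0
```

Call:
send_rows(
  xyz=[
    [-0.0017,-0.0098,0],
    [-0.0017,-0.0098,0],
    [-0.0017,-0.0098,0],
    [-0.0014,-0.0079,0],
    [-0.0014,-0.0079,0],
    [-0.0014,-0.0079,0],
    [-0.0014,-0.0079,0],
    [0,0,0],
  ],
  delta_rot=[
    [0,0,0],
    [0,0,0],
    [0,0,0],
    [0,0,0],
    [0,0,0],
    [0,0,0],
    [0,0,0],
    [0,0,0],
  ],
)

```text
clock: 18.75
position: [0.6402, 0.1083, 0.1687]
ee_rot: [-0.0, 0.087, 0.996, -0.0]
contact_force: [0.0, 0.0, -0.0]
width: -0.0001
gripper_force: 0.0
```

```bash
cat >> h.py <<'E'
def cover(tag):
    s=readout.get_state();a=np.radians(-10);R=np.array([[np.cos(a),-np.sin(a)],[np.sin(a),np.cos(a)]])
    print('tcp rel hinge',np.round(s['position'][:2]*1000@R-[613.6,220.4],1),round(s['position'][2]*1000-72.5,1),'F',np.round(s['contact_force'],1))
    for cam in('side','top'):
        im=shot(cam,tag+cam);W=world(im)*1000;hsv=cv2.cvtColor(im['color'],cv2.COLOR_RGB2HSV)
        Q=W[...,:2]@R-[613.6,220.4]
        m=(hsv[...,1]>100)&(hsv[...,0]>100)&(hsv[...,0]<125)&(abs(Q[...,0])<98)&(Q[...,1]<60)&(Q[...,1]>-135)&(W[...,2]>66)
        P=np.c_[Q[...,1][m],W[...,2][m]-72.5]
        if len(P)>80: 
            d=np.linalg.svd(P-P.mean(0),full_matrices=False)[2][0];d=d*np.sign(d[1]+1e-9)
            print(cam,len(P),'theta',round(np.arctan2(d[1],-d[0]),3),'mean',P.mean(0).round(1),'z2,98',np.percentile(P[:,1],[2,98]).round(1))
E
python3 -c "
from h import *
st();cover('k1')"
```

```text
t 18.75 pos [0.6402 0.1083 0.1687] ytool deg 79.96 z [-0.001 -0.001 -1.   ] F [ 0.  0. -0.] M [ 0.02 -0.01  0.06] w -0.0001 gf 0.0 q [ 0.06  0.42  1.43 -0.    1.28 -1.33]
tcp rel hinge [-1.9 -2.6] 96.2 F [ 0.  0. -0.]
side 2274 theta 1.382 mean [-17.7  66.7] z2,98 [  5.  142.6]
top 165 theta 1.526 mean [-29.8 205.2] z2,98 [ 89.  479.8]
```

Call:
send_rows(
  xyz=[
    [-0.0015,-0.0084,-0.0026],
    [-0.0015,-0.0084,-0.0026],
    [-0.0015,-0.0084,-0.0026],
    [-0.0014,-0.0081,-0.0055],
    [-0.0014,-0.0081,-0.0055],
    [-0.0014,-0.0081,-0.0055],
    [-0.0011,-0.0064,-0.0077],
    [-0.0011,-0.0064,-0.0077],
    [-0.0011,-0.0064,-0.0077],
    [0,0,0],
  ],
  delta_rot=[
    [0,0,0],
    [0,0,0],
    [0,0,0],
    [0,0,0],
    [0,0,0],
    [0,0,0],
    [0,0,0],
    [0,0,0],
    [0,0,0],
    [0,0,0],
  ],
)

```text
clock: 19.85
position: [0.6273, 0.0399, 0.1197]
ee_rot: [-0.002, 0.087, 0.996, -0.0]
contact_force: [-0.1, 0.5, -0.6]
width: 0.0002
gripper_force: 0.0
```

```bash
python3 -c "
from h import *
st();cover('k2')"
```

```text
t 19.85 pos [0.6273 0.0399 0.1197] ytool deg 79.97 z [-0.003 -0.    -1.   ] F [-0.1  0.5 -0.6] M [ 0.08  0.03 -0.04] w 0.0002 gf 0.0 q [-0.05  0.43  1.55 -0.    1.16 -1.44]
tcp rel hinge [ -2.8 -72.1] 47.2 F [-0.1  0.5 -0.6]
side 927 theta 1.055 mean [-69.3  48. ] z2,98 [  3.6 191.3]
top 1541 theta 1.362 mean [-45.4  35.9] z2,98 [  3.7 187.4]
```

Call:
send_rows(
  xyz=[
    [-0.0007,-0.0042,-0.0054],
    [-0.0007,-0.0042,-0.0054],
    [-0.0007,-0.0042,-0.0054],
    [-0.0007,-0.0042,-0.004],
    [-0.0007,-0.0042,-0.004],
    [-0.0007,-0.0042,-0.004],
    [-0.0003,-0.002,-0.0025],
    [-0.0003,-0.002,-0.0025],
    [0,0,0],
  ],
  delta_rot=[
    [0,0,0],
    [0,0,0],
    [0,0,0],
    [0,0,0],
    [0,0,0],
    [0,0,0],
    [0,0,0],
    [0,0,0],
    [0,0,0],
  ],
)

```text
clock: 20.85
position: [0.6235, 0.0113, 0.0878]
ee_rot: [-0.0, 0.087, 0.996, -0.0]
contact_force: [0.4, -0.3, -0.5]
width: -0.0001
gripper_force: 0.0
```

```bash
sed -i 's/(W\[...,2\]>66)/(W[...,2]>66)\&(W[...,2]<150)/' h.py; python3 -c "
from h import *
st();cover('k3')"
```

```text
t 20.85 pos [0.6235 0.0113 0.0878] ytool deg 80.0 z [-0.001 -0.    -1.   ] F [ 0.4 -0.3 -0.5] M [-0.05 -0.05  0.  ] w -0.0001 gf 0.0 q [-0.09  0.45  1.6  -0.    1.08 -1.49]
tcp rel hinge [  -1.5 -101. ] 15.3 F [ 0.4 -0.3 -0.5]
side 1443 theta 0.142 mean [-67.4   8.2] z2,98 [-1.1 56.3]
top 1973 theta 0.115 mean [-53.1   9.2] z2,98 [ 1.4 17.3]
```

Call:
send_rows(
  xyz=[
    [0,0,-0.002],
    [0,0,-0.002],
    [0,0,-0.002],
    [0,0,-0.002],
    [0,0,-0.001],
    [0,0,0],
  ],
  delta_rot=[
    [0,0,0],
    [0,0,0],
    [0,0,0],
    [0,0,0],
    [0,0,0],
    [0,0,0],
  ],
)

```text
clock: 21.55
position: [0.624, 0.011, 0.08]
ee_rot: [0.001, 0.087, 0.996, -0.001]
contact_force: [-0.2, -2.5, 5.0]
width: -0.0003
gripper_force: 2.2
```

Call:
send_rows(
  xyz=[
    [0,0,-0.001],
    [0,0,-0.001],
    [0,0,-0.001],
    [0,0,0],
  ],
  delta_rot=[
    [0,0,0],
    [0,0,0],
    [0,0,0],
    [0,0,0],
  ],
)

```text
clock: 21.95
position: [0.6233, 0.0123, 0.0754]
ee_rot: [-0.001, 0.087, 0.996, 0.001]
contact_force: [0.2, -0.1, -0.7]
width: -0.0001
gripper_force: 0.0
```

Call:
send_rows(
  xyz=[
    [0,0,-0.001],
    [0,0,-0.001],
    [0,0,0],
  ],
  delta_rot=[
    [0,0,0],
    [0,0,0],
    [0,0,0],
  ],
)

```text
clock: 22.25
position: [0.6235, 0.0122, 0.0748]
ee_rot: [-0.0, 0.087, 0.996, 0.0]
contact_force: [-2.9, 1.5, 5.8]
width: 0.0001
gripper_force: 2.7
```

Call:
send_rows(
  xyz=[
    [0,0,0.01],
    [0,0,0.03],
    [0,0,0.04],
    [0,0,0.04],
    [0,0,0.03],
    [-0.02,-0.03,0],
    [-0.02,-0.03,0],
    [-0.02,-0.03,0],
    [-0.02,-0.03,0],
    [-0.02,-0.03,0],
    [-0.01,-0.015,0],
    [0,0,0],
  ],
  delta_rot=[
    [0,0,0],
    [0,0,0],
    [0,0,0],
    [0,0,0],
    [0,0,0],
    [0,0,0],
    [0,0,0],
    [0,0,0],
    [0,0,0],
    [0,0,0],
    [0,0,0],
    [0,0,0],
  ],
)

```text
clock: 23.45
position: [0.5125, -0.1551, 0.2246]
ee_rot: [-0.0, 0.089, 0.996, -0.0]
contact_force: [0.0, -0.0, 0.0]
width: -0.0001
gripper_force: 0.0
```

Run:
```python
from h import *
st();cover('k4')
im=load('k4top');W=world(im);v,u=np.mgrid[:420,:560]
P=W[(u>=80)&(u<140)&(v>=205)&(v<280)&(W[...,2]>.06)&(W[...,2]<.09)]*1000
print('tipbox',cv2.minAreaRect(P[:,:2].astype(np.float32)))
a=load('k4side')['color'][90:420,130:460,::-1];b=im['color'][110:330,180:480,::-1]
cv2.imwrite('pics/c8.png',np.hstack([cv2.resize(a,(390,390)),cv2.resize(b,(400,390))]))
```

```text
t 23.45 pos [ 0.5125 -0.1551  0.2246] ytool deg 79.83 z [-0.    -0.001 -1.   ] F [ 0. -0.  0.] M [-0.05 -0.02 -0.03] w -0.0001 gf 0.0 q [-0.42  0.22  1.6  -0.    1.32 -1.82]
tcp rel hinge [ -81.9 -284.1] 152.1 F [ 0. -0.  0.]
side 1721 theta 3.141 mean [-56.2  -0.5] z2,98 [-3.4  2.1]
top 3845 theta 0.001 mean [-55.8   3. ] z2,98 [-0.6  6.6]
tipbox ((521.92724609375, 379.0948181152344), (115.22294616699219, 76.3808822631836), 10.706439971923828)
```

View pics/c8.png

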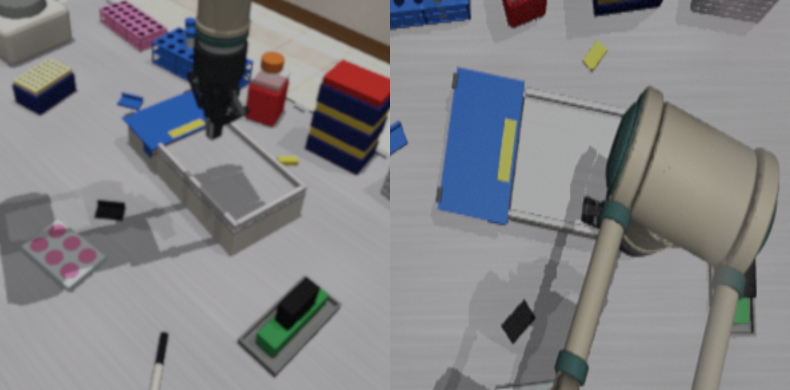

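The final picture shows:
- **Cover:** shut flat, at (170,120) in the left half; measured angle about 0.
- **Panel:** clean.
- **Scraper:** upright in its rest at (295,315).
- **Tip box:** within 0.2 mm of where it started.

I hand the job in.

```bash
python3 -c "
from rig import order
print(order.sign_off())"
```

```text
the job is handed in; nothing more can be done
None
```

The job is handed in: all five shards are in the trough, the scraper stands upright in its rest, the cover is snapped shut and the tip box has not moved, at about 23.5 s of the 72 s allowed.

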